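Pack out a short-stroke clamping nest with spacers and hold it shut

TASK

The pusher of the clamping nest has too short a stroke to reach the controller. Stand spacers upright on the bed in the gap between controller and pusher, as many as it takes until the pusher, pushed by its tab, meets them before its stroke runs out and squeezes spacers and controller tight against the end stop. The pusher springs back, so finish while holding it: keep pushing firmly (some 15 N) on the tab and do not let go. Do not disturb the ring, the bottle and the tape beside the work.

Things in the scene. Friction and masses are not known exactly. Their poses are not given: they have to be found in the camera images.
- nest: fixed clamping nest: dark base plate 84 x 250 x 12 mm, long side along its y. Origin: centre of its underside, on the bench; z up. The bed (plate top) is 12 mm up. Two rails along y, tops 26 mm above the bench, inner faces at x = +-26 mm (channel 52 mm wide). A bracket (top at 42 mm) stands behind the pusher at y = +114 to +122 mm. All things here but bystanders and spacers stand on its bed
- end_stop: fixed grey block 50 (x) x 20 (y) x 44 mm high, standing on the bed toward the -y end of the nest, axes as the nest's. Its place along the nest differs from time to time. Origin: centre of its underside; its working face is at +10 mm in y, facing the pusher
- pusher: sliding block of the nest, 44 (x) x 30 (y) x 35 mm high, nest's axes. Origin: its centre, at bed height; pushing face at y -15 mm. Slides along the nest's -y only, stroke 30 mm; starts fully back (origin at nest y +77 mm). A weak spring (1 to 3 N) returns it, no latch. On it an upright dark tab to push or pinch: 16 (x) x 10 (y) mm, centred at y +6 mm, from 33 to 78 mm above the bed
- controller: loose black panel controller, 87 mm long, 48 x 48 mm, 0.14 kg, lying on the bed between the rails, its length along the channel, its front 0 to 3 mm from the end stop. Origin: centre of its underside; its long axis is its own x, and its own +x end faces the pusher, 43 mm from the origin (its own -x end, against the stop, is 44 mm from it)
- spacer_0: one of three equal loose aluminium spacers, 0.09 kg, standing on the bench before the nest: block 44 (x) x 20 (y) x 44 mm high with a centred upright tab 16 (x) x 8 (y) mm, 44 to 83 mm up. Grip the tab across x, clear of a neighbour's tab. Origin: centre of the underside. In the nest its x lies across the channel. The gap is 30 to 66 mm: one or two are needed, so that less than the 30 mm stroke is left
- spacer_1: one of three equal loose aluminium spacers, 0.09 kg, standing on the bench before the nest: block 44 (x) x 20 (y) x 44 mm high with a centred upright tab 16 (x) x 8 (y) mm, 44 to 83 mm up. Grip the tab across x, clear of a neighbour's tab. Origin: centre of the underside. In the nest its x lies across the channel. The gap is 30 to 66 mm: one or two are needed, so that less than the 30 mm stroke is left
- spacer_2: one of three equal loose aluminium spacers, 0.09 kg, standing on the bench before the nest: block 44 (x) x 20 (y) x 44 mm high with a centred upright tab 16 (x) x 8 (y) mm, 44 to 83 mm up. Grip the tab across x, clear of a neighbour's tab. Origin: centre of the underside. In the nest its x lies across the channel. The gap is 30 to 66 mm: one or two are needed, so that less than the 30 mm stroke is left
- aperture_ring: bystander: aluminium ring, 75 mm across, 12 mm high, lying on the bench right of the nest; origin: centre of the underside
- ipa_bottle: bystander: squeeze bottle 47 mm across, 134 mm high, standing beyond the nest; origin: centre of the underside
- tape: bystander: black roll of tape, 62 mm across, 19 mm high, lying left of the spacers; origin: centre of the underside
- jig_plate (a point): obstacle, not part of the job: middle of the top edge of the grey plate of the fixed test jig left of the nest. The plate stands open, 180 mm wide along world y, its top 205 mm above the bench; the jig below it reaches 165 mm toward the robot, 75 mm high. Cross over it higher than the plate, or pass well in front
Not all that is in view belongs to the job. Leave any green or turquoise look-alike of the spacer_0 alone.

How it is judged:
On the way:
1. a spacer stands upright on the bed between the controller and the pusher (((x of spacer_0 in the frame of nest between -0.01 and 0.01 m and y of spacer_0 in the frame of nest between -0.03 and 0.055 m and z of spacer_0 in the frame of nest below 0.0145 m and angle between spacer_0's own z axis and vertical below 0.12 rad) or (x of spacer_1 in the frame of nest between -0.01 and 0.01 m and y of spacer_1 in the frame of nest between -0.03 and 0.055 m and z of spacer_1 in the frame of nest below 0.0145 m and angle between spacer_1's own z axis and vertical below 0.12 rad) or (x of spacer_2 in the frame of nest between -0.01 and 0.01 m and y of spacer_2 in the frame of nest between -0.03 and 0.055 m and z of spacer_2 in the frame of nest below 0.0145 m and angle between spacer_2's own z axis and vertical below 0.12 rad))), for 0.2 s.
At the end, for the whole second after the job is handed in: Robot still pushes the pusher (>2 N); pusher presses an upright spacer, a spacer the controller, and the controller the end stop, each >2 N; these spacers on the bed (within 2.5 mm, tilt <0.12 rad, within 10 mm of the middle line); controller flat (<0.1 rad) and at rest (((contact force between pusher and spacer_0 above 2 N and (x of spacer_0 in the frame of nest between -0.01 and 0.01 m and y of spacer_0 in the frame of nest between -0.03 and 0.055 m and z of spacer_0 in the frame of nest below 0.0145 m and angle between spacer_0's own z axis and vertical below 0.12 rad)) or (contact force between pusher and spacer_1 above 2 N and (x of spacer_1 in the frame of nest between -0.01 and 0.01 m and y of spacer_1 in the frame of nest between -0.03 and 0.055 m and z of spacer_1 in the frame of nest below 0.0145 m and angle between spacer_1's own z axis and vertical below 0.12 rad)) or (contact force between pusher and spacer_2 above 2 N and (x of spacer_2 in the frame of nest between -0.01 and 0.01 m and y of spacer_2 in the frame of nest between -0.03 and 0.055 m and z of spacer_2 in the frame of nest below 0.0145 m and angle between spacer_2's own z axis and vertical below 0.12 rad))) and ((contact force between controller and spacer_0 above 2 N and (x of spacer_0 in the frame of nest between -0.01 and 0.01 m and y of spacer_0 in the frame of nest between -0.03 and 0.055 m and z of spacer_0 in the frame of nest below 0.0145 m and angle between spacer_0's own z axis and vertical below 0.12 rad)) or (contact force between controller and spacer_1 above 2 N and (x of spacer_1 in the frame of nest between -0.01 and 0.01 m and y of spacer_1 in the frame of nest between -0.03 and 0.055 m and z of spacer_1 in the frame of nest below 0.0145 m and angle between spacer_1's own z axis and vertical below 0.12 rad)) or (contact force between controller and spacer_2 above 2 N and (x of spacer_2 in the frame of nest between -0.01 and 0.01 m and y of spacer_2 in the frame of nest between -0.03 and 0.055 m and z of spacer_2 in the frame of nest below 0.0145 m and angle between spacer_2's own z axis and vertical below 0.12 rad))) and contact force between controller and end_stop above 2 N and contact force between any of the fingers, the arm and pusher above 2 N and angle between controller's own z axis and vertical below 0.1 rad and linear speed of controller below 0.02 m/s); the arm keeps its last pose, push and grip.
It fails at once if a bystander (ring, bottle or tape) was moved more than 30 mm (distance of any of aperture_ring, ipa_bottle, tape from where it was at the start of the episode above 0.03 m).
It fails at once if the controller was tipped by more than 0.4 rad (angle between controller's own z axis and vertical above 0.4 rad).
It also fails if it takes over 67 s, if anything falls off the work surface, if the arm or the gripper's body presses on something with over 40 N, if the wrist force passes 120 N, or if a joint passes its speed limit or range.

ROBOT

A 7-joint arm with a two-finger parallel gripper is mounted at the origin on a cart in front of the work surface, level with it; the furniture and walls round the work are solid. World frame = base frame: x ahead of the robot, y to its left, z up, the work surface at z = 0. Lengths are in m, angles in rad, forces in N, time in s.
With the tool pointing down it reaches from about 0.425 to 0.875 m from the base axis. Payload 4.7 kg.
Tool frame: the origin (TCP) lies midway between the tips of the shut fingers; the grasp point (between the pads) lies 19 mm behind it (ctrl.grip_point_offset is the distance from the TCP to the grasp point, in m); z points along the fingers, y is the line along which they close (so a half turn about z gives the same grasp; the last joint's range is limited). The gripper opens to 87 mm and grips with 3 to 60 N. Pads are 19 mm wide; open, the fingers measure 117 mm over their backs; the gripper's body (75 mm by 190 mm) begins 51 mm behind the grasp point.
Start: joints at [1.302, 0.321, -0.07, 1.45, 0.023, 1.371, -0.057], TCP at [0.181, -0.624, 0.195] pointing down, gripper open.
Joint ranges: [-2.86, 2.86], [-0.3, 2.09], [-1.38, 1.24], [0.06, 2.45], [-1.56, 4.7], [0.09, 2.05], [-2.69, 2.69]. Speed limits (rad/s): [2.57, 2.57, 3.14, 3.14, 3.14, 3.14, 3.14].

INTERFACE

Orientations are given as a rotation vector (axis times angle).
In Python, from bench import ctrl gives the robot as it stands. The module is installed in compiled form; this text tells all that it offers.
- The arm moves only by the shell command python3 -m handwheel 'ROWS' [OPENING] [FORCE]. ROWS is JSON, a list of rows, each an object of numbers: "x", "y", "z": the shift along the tool's x, y, z in m; "wx", "wy", "wz": the turn, a rotation vector about the tool's x, y, z in degrees. A call has 1 to 10 rows; each row is the pose to reach, as a shift and turn from the pose commanded when the call began, along the tool's axes at that moment; what a row does not reach only later rows make up. A row lasts 1/12 s, in which the tool goes at most 41.7 mm and 7.16 degrees, less where a joint would pass 70% of its speed; a pose out of reach is approached as far as the arm can. A call with a gripper value outside its range is refused whole. OPENING is the finger opening in m, from 0 to 0.087, set as the call begins (- or left out, the last holds). The fingers move at their own pace and stop on an object; FORCE is the grip in N (left out, the last holds). Time passes only in rows, so rows that repeat a pose let the fingers close. It gives the time, the measured TCP pose, the force, the opening and the grip force at its end, in the units of the state.
- ctrl.get_state(): the state, without advancing time (a new reading comes with each control period).
- ctrl.get_image(name): name is "scene" or "top"; returns a dict with "image" (420x560x3 uint8, red, green, blue), "K" (3x3 intrinsics, pixels), "k1" (the pictures are not rectified: a ray, as slopes to the right and down, at radius r is drawn at 1 + k1 r^2 times it, then the intrinsics apply), "world_to_cam" (4x4, takes a point from world to camera coordinates). Camera axes: x right, y down, z forward; pixel columns grow to the right and rows downward; lengths in m; the calibration is good to about 2 mm. A picture is of the moment at which its call begins. There is no depth.
- ctrl.close_job(): hands the job in; it is judged then, once.
The state is a dict: "time": time; "joint_positions": joint angles; "qd": joint speeds; "joint_torque": joint torques, N m; "position": TCP position; "tool_rot": TCP orientation; "ft_force": force on the tool from outside, world axes, zero at the start; "torque": the same for the moment, N m; "grip_width": opening from 0.0 (shut) to 1.0 (fully open); "grip_force": force on a finger pad.
Only numpy, scipy, OpenCV 4.12 (cv2) and the standard library are available. Lean on these libraries where they do the work, as an engineer would, in place of code of your own. Each camera call takes 0.05 s, during which the arm holds its last target. There are 200 camera calls.

## Working session

There is one attempt and no reset: what is moved stays moved. The work goes in short steps, Python scripts to look and compute and a shell command to move; the robot and the scene stay as the last step left them, time stands still between calls to the robot, and variables do not carry over. Pictures are saved under pics/ and viewed, at most 10 in all, crops included, and the job is handed in when it is done.

```bash
mkdir -p pics
cat > h.py <<'E'
import numpy as np, cv2
from bench import ctrl
def grab(n):
    d=ctrl.get_image(n); return d
def save(d,f,crop=None,s=1):
    im=d["image"][:,:,::-1]
    if crop: x0,y0,x1,y1=crop; im=im[y0:y1,x0:x1]
    cv2.imwrite(f,cv2.resize(im,None,fx=s,fy=s,interpolation=cv2.INTER_CUBIC))
def ray(d,u,v):
    K=np.array(d["K"]);W=np.array(d["world_to_cam"]);k=d["k1"]
    p=np.array([(u-K[0,2])/K[0,0],(v-K[1,2])/K[1,1]]);q=p.copy()
    for _ in range(30): q=p/(1+k*(q@q))
    R=W[:3,:3];return -R.T@W[:3,3], R.T@np.array([q[0],q[1],1])
def onz(d,u,v,z):
    o,r=ray(d,u,v);return o+r*(z-o[2])/r[2]
def proj(d,P):
    K=np.array(d["K"]);W=np.array(d["world_to_cam"]);c=W[:3,:3]@np.array(P)+W[:3,3]
    q=c[:2]/c[2];q=q*(1+d["k1"]*(q@q));return K[0,0]*q[0]+K[0,2],K[1,1]*q[1]+K[1,2]
E
python3 - <<'E'
from h import *
a=grab("scene");b=grab("top")
im=np.vstack([a["image"],b["image"]])[:,:,::-1]
cv2.imwrite("pics/a.png",a["image"][:,:,::-1]);cv2.imwrite("pics/b.png",b["image"][:,:,::-1])
for d in(a,b):print(np.round(d["K"],1).tolist(),d["k1"],np.round(ray(d,280,210),3))
print(ctrl.get_state(),ctrl.grip_point_offset)
E
```

```text
[[504.1, 0.0, 277.4], [0.0, 504.1, 209.6], [0.0, 0.0, 1.0]] -0.01652415194943796 [[ 0.035  0.322  0.878]
 [ 0.492 -0.541 -0.682]]
[[460.2, 0.0, 277.0], [0.0, 460.2, 212.6], [0.0, 0.0, 1.0]] -0.026383658739144163 [[ 3.960e-01 -2.490e-01  1.157e+00]
 [ 1.700e-01  1.000e-03 -9.850e-01]]
{'time': 0.1, 'joint_positions': array([ 1.3020955 ,  0.32176017, -0.07011288,  1.4515851 ,  0.02260992,
        1.37084471, -0.05691524]), 'qd': array([ 0.00154552, -0.00201616,  0.00100663, -0.00326017, -0.0016083 ,
       -0.00062473, -0.00079384]), 'joint_torque': array([-5.55401493e-05, -4.92574382e+01, -4.05878741e-01, -3.13395309e+01,
       -6.42636954e-02,  3.95496469e-02,  1.05309691e-04]), 'position': array([ 0.18118184, -0.62363654,  0.19434774]), 'tool_rot': array([-3.10847140e+00, -4.42558800e-01,  5.52565497e-04]), 'ft_force': array([0.18972225, 0.01142788, 0.16671865]), 'torque': array([-0.00563302,  0.0463865 ,  0.00571577]), 'grip_force': 0.0, 'grip_width': 0.9976177506472669} 0.0187
```

View pics/a.png

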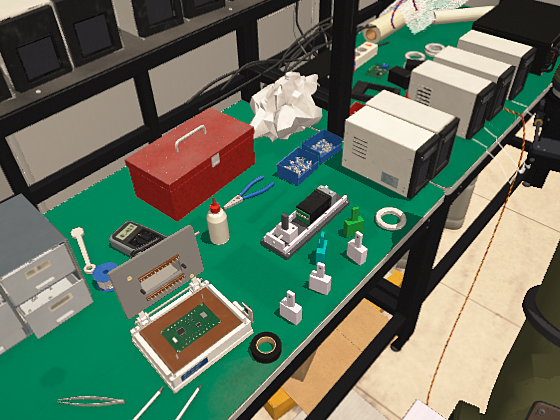

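View pics/b.png

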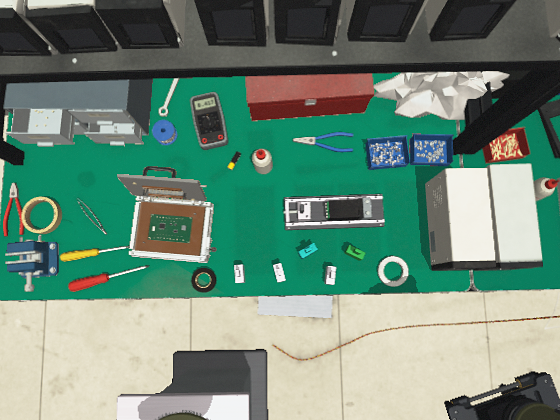

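Top view: the white/grey spacers are at about (239,272), (280,271) and (330,274). The turquoise (307,248) and green (354,250) look-alikes stay put. The nest is at about (334,211), the pusher on its left. Next I'll enlarge both views.

Run:
```python
from h import *
b=grab("top");a=grab("scene")
save(b,"pics/c.png",(220,180,400,300),4.4)
save(a,"pics/d.png",(250,175,385,335),3.7)
for u,v in((239,272),(280,271),(330,274)):print(onz(b,u,v,.06))
for u,v in((285,211),(383,211)):print(onz(b,u,v,.026))
```

```text
[ 0.43856934 -0.14706808  0.06      ]
[ 0.4389114  -0.24424063  0.06      ]
[ 0.42934496 -0.36220559  0.06      ]
[ 0.58848663 -0.25976571  0.026     ]
[ 0.58300995 -0.50371155  0.026     ]
```

View pics/c.png

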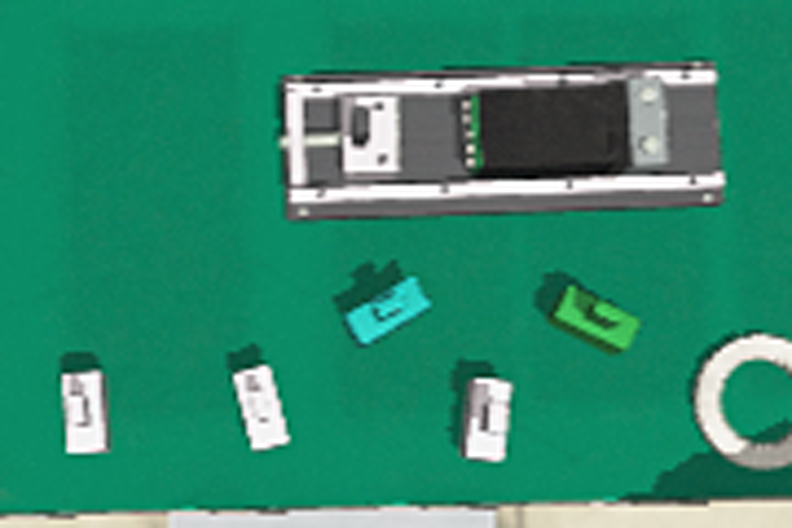

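View pics/d.png

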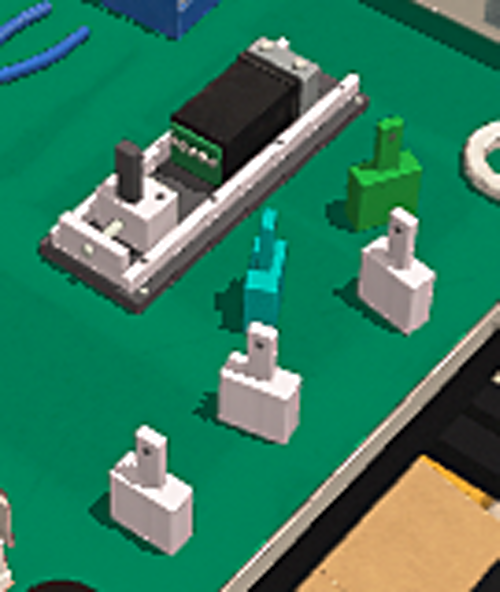

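The top crop shows three white spacers with their long side along the image vertical, which is world x. The pusher top is at crop x 343–401 and the controller's green face at about 462–480. The turquoise piece (307,248) and the green one (354,250) are the decoys. The white ones match aluminium, so those are the ones I'll use.

Run:
```python
from h import *
b=grab("top");im=b["image"];hsv=cv2.cvtColor(im,cv2.COLOR_RGB2HSV)
m=((hsv[...,1]<60)&(hsv[...,2]>185)).astype(np.uint8)
for n,(x0,y0,x1,y1) in {"s0":(228,260,250,286),"s1":(268,258,292,286),"s2":(320,262,342,290)}.items():
    sub=np.zeros_like(m);sub[y0:y1,x0:x1]=m[y0:y1,x0:x1]
    c=max(cv2.findContours(sub,0,2)[0],key=cv2.contourArea);r=cv2.minAreaRect(c)
    P=np.array([onz(b,*p,.044) for p in cv2.boxPoints(r)])
    e=[P[1]-P[0],P[2]-P[1]];L=[np.linalg.norm(i) for i in e];k=int(np.argmax(L));w=e[k]*np.sign(e[k][0])
    print(n,r[0],np.round(P.mean(0),4),"size",np.round(L,3),"yaw",np.degrees(np.arctan2(w[1],w[0])))
f=lambda x,y,z:onz(b,220+(x+.5)/4.4-.5,180+(y+.5)/4.4-.5,z)
for n,x,y,z in [("plateNL",290,205,.012),("plateFL",283,76,.012),("plateFR",715,62,.012),("plateNR",721,192,.012),
 ("railNearL",286,199,.026),("railNearR",721,184,.026),("railFarL",286,76,.026),("railFarR",716,64,.026),
 ("push FL",341,95,.047),("push FR",400,97,.047),("push NR",401,172,.047),("push NL",344,172,.047),
 ("ctrlFL",479,95,.06),("ctrlNL",483,168,.06),("terminalF",460,96,.055),("terminalN",465,168,.055),("stop FR",663,79,.056),("stop NR",667,166,.056),("brkF",287,82,.042),("brkN",288,185,.042)]:
    print(n,np.round(f(x,y,z),4))
```

```text
s0 (238.57351684570312, 273.45587158203125) [ 0.4358 -0.1445  0.044 ] size [0.02  0.042] yaw 3.9276175266419053
s1 (278.9411926269531, 272.26470947265625) [ 0.4366 -0.2416  0.044 ] size [0.02  0.043] yaw 12.832852066182518
s2 (330.60894775390625, 274.9109191894531) [ 0.4277 -0.3652  0.044 ] size [0.043 0.02 ] yaw -7.885406538344435
plateNL [ 0.5521 -0.2603  0.012 ]
plateFL [ 0.6272 -0.258   0.012 ]
plateFR [ 0.6298 -0.5072  0.012 ]
plateNR [ 0.5541 -0.5062  0.012 ]
railNearL [ 0.5537 -0.258   0.026 ]
railNearR [ 0.5568 -0.5034  0.026 ]
railFarL [ 0.6244 -0.2596  0.026 ]
railFarR [ 0.6258 -0.5046  0.026 ]
push FL [ 0.6086 -0.2899  0.047 ]
push FR [ 0.6067 -0.3227  0.047 ]
push NR [ 0.5644 -0.3219  0.047 ]
push NL [ 0.5652 -0.2903  0.047 ]
ctrlFL [ 0.6044 -0.3654  0.06  ]
ctrlNL [ 0.5637 -0.366   0.06  ]
terminalF [ 0.605  -0.3554  0.055 ]
terminalN [ 0.5647 -0.3566  0.055 ]
stop FR [ 0.6119 -0.468   0.056 ]
stop NR [ 0.5631 -0.4675  0.056 ]
brkF [ 0.6177 -0.26    0.042 ]
brkN [ 0.5593 -0.2592  0.042 ]
```

```bash
cat >> h.py <<'E'
from scipy.spatial.transform import Rotation as Ro
def go(P,yaw):
    """shift (mm) in tool axes and turn (deg) so TCP reaches P, tool down with tool y at world yaw (deg)"""
    s=ctrl.get_state();R=Ro.from_rotvec(s["tool_rot"]);c,n=np.cos(np.radians(yaw)),np.sin(np.radians(yaw))
    T=Ro.from_matrix(np.array([[-n,c,0],[c,n,0],[0,0,-1]]).T.T @ np.eye(3)) if 0 else Ro.from_matrix(np.column_stack([[-n,c,0],[c,n,0],[0,0,-1]]))
    print("pos",np.round(s["position"],4),"mm",np.round(R.inv().apply(np.array(P)-s["position"])*1e3,1),"deg",np.round((R.inv()*T).as_rotvec(degrees=True),2),"F",np.round(s["ft_force"],1),"t",round(s["time"],2),"q",np.round(s["joint_positions"],2),"grip",round(s["grip_width"]*87,1),s["grip_force"])
E
python3 - <<'E'
from h import *
a=grab("scene")
for n,P,uv in (("s1 tab",(.4366,-.2416,.083),(321.4,263.4)),("push tab",(.5865,-.3,.090),(285.1,214.2)),("plate near-left corner",(.5445,-.258,.012),(287,254))):
    print(n,np.round(proj(a,P),1),uv,np.round(onz(a,*uv,P[2]),4))
go((.4366,-.2416,.18),12.8)
E
```

```text
s1 tab [321.  263.1] (321.4, 263.4) [ 0.4355 -0.2415  0.083 ]
push tab [284.8 213.7] (285.1, 214.2) [ 0.5848 -0.2991  0.09  ]
plate near-left corner [287.  256.1] (287, 254) [ 0.5488 -0.263   0.012 ]
pos [ 0.1813 -0.624   0.195 ] mm [ 351.9 -296.    15.1] deg [-3.000e-02 -2.000e-02 -8.659e+01] F [-0.  -0.7  0.4] t 0.3 q [ 1.3   0.32 -0.07  1.45  0.02  1.37 -0.06] grip 86.6 0.0
```

```bash
python3 -m handwheel '[{"x":0.035,"y":-0.03,"wz":-7},{"x":0.07,"y":-0.059,"wz":-14},{"x":0.105,"y":-0.089,"wz":-21},{"x":0.14,"y":-0.118,"wz":-28},{"x":0.175,"y":-0.148,"wz":-35},{"x":0.21,"y":-0.178,"wz":-42},{"x":0.245,"y":-0.207,"wz":-49},{"x":0.28,"y":-0.237,"wz":-56},{"x":0.315,"y":-0.266,"wz":-63},{"x":0.35,"y":-0.296,"wz":-70}]' 0.05 20
python3 -c "
from h import *
go((.4366,-.2416,.18),12.8)"
```

```text
pos [ 0.1813 -0.624   0.195 ] mm [ 351.9 -296.    15.1] deg [-3.000e-02 -2.000e-02 -8.659e+01] F [-0.  -0.7  0.4] t 0.3 q [ 1.3   0.32 -0.07  1.45  0.02  1.37 -0.06] grip 86.6 0.0invalid input at $[0]: expected keys x, y, z, wx, wy, wz
```

All six keys are required.

```bash
python3 -m handwheel '[{"x":0.035,"y":-0.03,"z":0,"wx":0,"wy":0,"wz":-7},{"x":0.07,"y":-0.059,"z":0,"wx":0,"wy":0,"wz":-14},{"x":0.105,"y":-0.089,"z":0,"wx":0,"wy":0,"wz":-21},{"x":0.14,"y":-0.118,"z":0,"wx":0,"wy":0,"wz":-28},{"x":0.175,"y":-0.148,"z":0,"wx":0,"wy":0,"wz":-35},{"x":0.21,"y":-0.178,"z":0,"wx":0,"wy":0,"wz":-42},{"x":0.245,"y":-0.207,"z":0,"wx":0,"wy":0,"wz":-49},{"x":0.28,"y":-0.237,"z":0,"wx":0,"wy":0,"wz":-56},{"x":0.315,"y":-0.266,"z":0,"wx":0,"wy":0,"wz":-63},{"x":0.35,"y":-0.296,"z":0,"wx":0,"wy":0,"wz":-70}]' 0.05 20
python3 -c "
from h import *
go((.4366,-.2416,.18),12.8)"
```

```text
time: 1.13
position: [0.4126, -0.2753, 0.1956]
tool_rot: [2.287, 2.153, -0.001]
ft_force: [1.1, 0.7, 0.4]
grip_width: 0.575
grip_force: 0.0
pos [ 0.4126 -0.2753  0.1956] mm [35.1 22.  15.6] deg [  0.02   0.06 -16.26] F [1.1 0.7 0.4] t 1.13 q [ 0.99  0.01 -0.45  1.81  0.01  1.32  0.47] grip 50.0 0.0
```

```bash
python3 -m handwheel '[{"x":0,"y":0,"z":0,"wx":0,"wy":0,"wz":-7},{"x":0,"y":0,"z":0,"wx":0,"wy":0,"wz":-14},{"x":0,"y":0,"z":0,"wx":0,"wy":0,"wz":-14},{"x":0,"y":0,"z":0,"wx":0,"wy":0,"wz":-14},{"x":0,"y":0,"z":0,"wx":0,"wy":0,"wz":-14}]' >/dev/null
python3 -c "
from h import *
go((.4366,-.2416,.18),12.8)"
```

```text
pos [ 0.4115 -0.2775  0.1953] mm [31.1 30.9 15.3] deg [-0.    0.   -2.83] F [ 0.6 -0.4 -0.4] t 1.55 q [ 0.99  0.01 -0.45  1.81  0.01  1.32  0.71] grip 50.2 0.0
```

```bash
python3 -m handwheel '[{"x":0.0155,"y":0.0155,"z":0.008,"wx":0,"wy":0,"wz":-2.8},{"x":0.031,"y":0.031,"z":0.015,"wx":0,"wy":0,"wz":-2.8},{"x":0.031,"y":0.031,"z":0.015,"wx":0,"wy":0,"wz":-2.8},{"x":0.031,"y":0.031,"z":0.015,"wx":0,"wy":0,"wz":-2.8},{"x":0.031,"y":0.031,"z":0.015,"wx":0,"wy":0,"wz":-2.8}]' >/dev/null
python3 -c "
from h import *
go((.4362,-.2416,.049),12.8)
save(grab('scene'),'pics/e.png',(220,130,420,330),3)"
```

```text
pos [ 0.4366 -0.2416  0.1803] mm [ 1.000e-01 -3.000e-01  1.313e+02] deg [-0.03  0.01  0.13] F [-0.  -1.3  0.5] t 1.97 q [ 0.94  0.03 -0.5   1.82  0.02  1.29  0.67] grip 49.8 0.0
```

View pics/e.png

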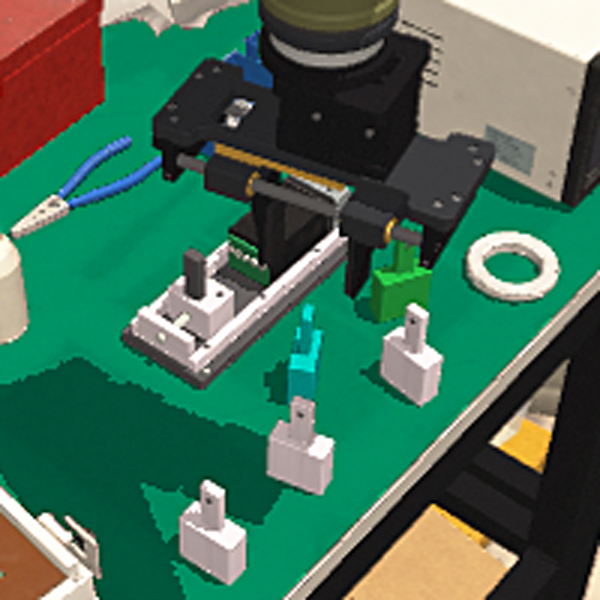

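The gripper hangs over the spacers (fingers at about crop (265,225) and (355,260)) and spans world x, which matches the numeric pose above s1. Nothing is in the way, so I'll descend and grip.

```bash
python3 -m handwheel '[{"x":0,"y":0,"z":0.03,"wx":0,"wy":0,"wz":0},{"x":0,"y":0,"z":0.06,"wx":0,"wy":0,"wz":0},{"x":0,"y":0,"z":0.09,"wx":0,"wy":0,"wz":0},{"x":0,"y":0,"z":0.11,"wx":0,"wy":0,"wz":0},{"x":0,"y":0,"z":0.125,"wx":0,"wy":0,"wz":0},{"x":0,"y":0,"z":0.131,"wx":0,"wy":0,"wz":0},{"x":0,"y":0,"z":0.131,"wx":0,"wy":0,"wz":0},{"x":0,"y":0,"z":0.131,"wx":0,"wy":0,"wz":0}]'
python3 -m handwheel '[{"x":0,"y":0,"z":0,"wx":0,"wy":0,"wz":0},{"x":0,"y":0,"z":0,"wx":0,"wy":0,"wz":0},{"x":0,"y":0,"z":0,"wx":0,"wy":0,"wz":0},{"x":0,"y":0,"z":0,"wx":0,"wy":0,"wz":0},{"x":0,"y":0,"z":0,"wx":0,"wy":0,"wz":0},{"x":0,"y":0,"z":0,"wx":0,"wy":0,"wz":0},{"x":0,"y":0,"z":0,"wx":0,"wy":0,"wz":0},{"x":0,"y":0,"z":0,"wx":0,"wy":0,"wz":0}]' 0 20
```

```text
time: 2.68
position: [0.4371, -0.2419, 0.05]
tool_rot: [1.957, 2.457, -0.0]
ft_force: [0.7, -0.3, 1.4]
grip_width: 0.579
grip_force: 0.0
time: 3.35
position: [0.4371, -0.2411, 0.0495]
tool_rot: [1.955, 2.458, 0.0]
ft_force: [-0.4, 0.8, 0.3]
grip_width: 0.175
grip_force: 20.0
```

```bash
python3 -m handwheel '[{"x":0,"y":0,"z":-0.02,"wx":0,"wy":0,"wz":0},{"x":0,"y":0,"z":-0.05,"wx":0,"wy":0,"wz":0},{"x":0,"y":0,"z":-0.085,"wx":0,"wy":0,"wz":0},{"x":0,"y":0,"z":-0.115,"wx":0,"wy":0,"wz":0},{"x":0,"y":0,"z":-0.115,"wx":0,"wy":0,"wz":0},{"x":0,"y":0,"z":-0.115,"wx":0,"wy":0,"wz":0}]'
python3 -c "
from h import *
go((.587,-.340,.165),.5)"
```

```text
time: 3.85
position: [0.4379, -0.2417, 0.166]
tool_rot: [1.953, 2.456, -0.0]
ft_force: [-0.6, 0.1, -2.3]
grip_width: 0.174
grip_force: 20.0
pos [ 0.4379 -0.2417  0.166 ] mm [-129.3  123.2    1.7] deg [ 0.14  0.16 12.5 ] F [-0.6  0.1 -2.3] t 3.85 q [ 0.94  0.04 -0.5   1.84  0.02  1.26  0.66] grip 15.1 19.99678999185562
```

```bash
python3 -m handwheel '[{"x":-0.02,"y":0.019,"z":0,"wx":0,"wy":0,"wz":2},{"x":-0.042,"y":0.04,"z":0,"wx":0,"wy":0,"wz":4},{"x":-0.064,"y":0.061,"z":0,"wx":0,"wy":0,"wz":6},{"x":-0.086,"y":0.082,"z":0,"wx":0,"wy":0,"wz":8},{"x":-0.108,"y":0.103,"z":0,"wx":0,"wy":0,"wz":10},{"x":-0.122,"y":0.116,"z":0,"wx":0,"wy":0,"wz":12.5},{"x":-0.129,"y":0.123,"z":0,"wx":0,"wy":0,"wz":12.5},{"x":-0.129,"y":0.123,"z":0,"wx":0,"wy":0,"wz":12.5},{"x":-0.129,"y":0.123,"z":0,"wx":0,"wy":0,"wz":12.5},{"x":-0.129,"y":0.123,"z":0,"wx":0,"wy":0,"wz":12.5}]'
python3 -c "
from h import *
go((.587,-.340,.0625),.5)
a=grab('scene');save(a,'pics/f.png',(230,130,400,280),4)
save(grab('top'),'pics/g.png',(260,170,410,280),4)"
```

```text
time: 4.68
position: [0.5846, -0.3382, 0.1629]
tool_rot: [-2.209, -2.23, 0.001]
ft_force: [0.9, 0.1, -1.5]
grip_width: 0.176
grip_force: 20.0
pos [ 0.5846 -0.3382  0.1629] mm [ -2.    2.6 100.4] deg [-0.14 -0.08  0.04] F [ 0.9  0.1 -1.5] t 4.68 q [ 0.82  0.43 -0.46  1.41  0.19  1.35  0.37] grip 15.3 19.996857047080994
```

View pics/f.png

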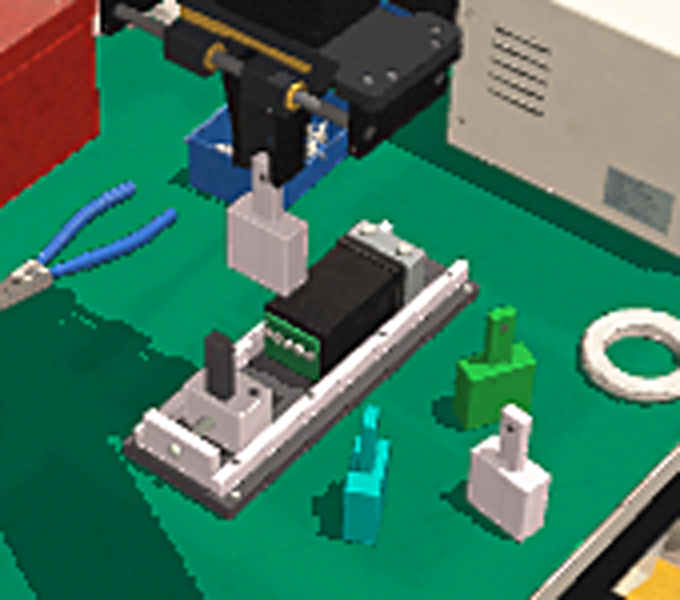

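```bash
python3 -c "
from h import *
a=grab('scene');s=ctrl.get_state();print(s['position'])
f=lambda x,y,z:np.round(onz(a,230+(x+.5)/4-.5,130+(y+.5)/4-.5,z),4)
zt=s['position'][2]-.0495+.044
for n,x,y,z in (('blk top +x+y',229,204,zt),('blk bot +x+y',229,262,zt-.044),('blk top -x-y',306,236,zt),('blk top -x+y',283,240,zt),('blk bot -x-y',303,284,zt-.044),('blk bot -x+y',282,294,zt-.044),
 ('ctrl top +x',266,308,.06),('ctrl top -x',321,345,.06),('pusher top -y-x',270,389,.047),('pusher top +y-x',235,425,.047),('bracket top +x',153,410,.042),('bracket top -x',217,452,.042),('stop top -x+y',404,265,.056)):print(n,f(x,y,z))
"
```

```text
[ 0.58504069 -0.33871144  0.16442946]
blk top +x+y [ 0.6048 -0.3293  0.1589]
blk bot +x+y [ 0.6058 -0.33    0.1149]
blk top -x-y [ 0.5548 -0.3358  0.1589]
blk top -x+y [ 0.5623 -0.3251  0.1589]
blk bot -x-y [ 0.5616 -0.3427  0.1149]
blk bot -x+y [ 0.5653 -0.3286  0.1149]
ctrl top +x [ 0.6028 -0.3597  0.06  ]
ctrl top -x [ 0.5577 -0.356   0.06  ]
pusher top -y-x [ 0.5654 -0.3188  0.047 ]
pusher top +y-x [ 0.5619 -0.2835  0.047 ]
bracket top +x [ 0.6092 -0.2654  0.042 ]
bracket top -x [ 0.559  -0.2643  0.042 ]
stop top -x+y [ 0.5661 -0.4476  0.056 ]
```

View pics/g.png

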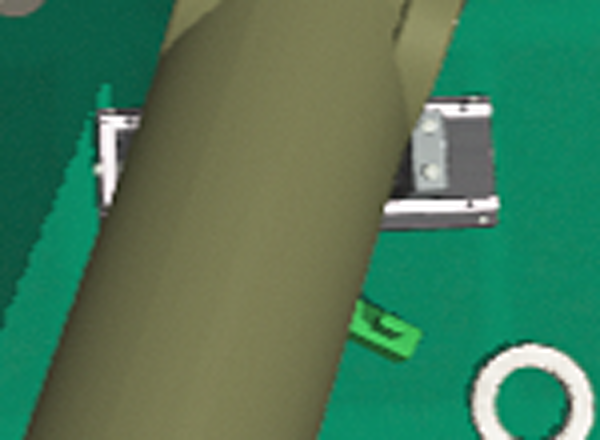

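The top view is blocked by the arm. The scene view puts the spacer's centre at about (0.584,-0.340), with the gap from y -0.358 to -0.320 and the channel middle at x of about 0.586. Descending.

```bash
python3 -m handwheel '[{"x":-0.0008,"y":0.001,"z":0.02,"wx":0,"wy":0,"wz":0},{"x":-0.0008,"y":0.001,"z":0.04,"wx":0,"wy":0,"wz":0},{"x":-0.0008,"y":0.001,"z":0.06,"wx":0,"wy":0,"wz":0},{"x":-0.0008,"y":0.001,"z":0.07,"wx":0,"wy":0,"wz":0},{"x":-0.0008,"y":0.001,"z":0.078,"wx":0,"wy":0,"wz":0},{"x":-0.0008,"y":0.001,"z":0.084,"wx":0,"wy":0,"wz":0},{"x":-0.0008,"y":0.001,"z":0.09,"wx":0,"wy":0,"wz":0},{"x":-0.0008,"y":0.001,"z":0.09,"wx":0,"wy":0,"wz":0},{"x":-0.0008,"y":0.001,"z":0.09,"wx":0,"wy":0,"wz":0}]'
python3 -c "
from h import *
go((.586,-.3395,.062),.5)"
```

```text
time: 5.58
position: [0.587, -0.34, 0.0748]
tool_rot: [2.211, 2.231, 0.0]
ft_force: [-0.1, -0.6, -0.0]
grip_width: 0.173
grip_force: 20.0
pos [ 0.587  -0.34    0.0748] mm [ 0.6 -1.  12.8] deg [0.03 0.02 0.  ] F [-0.1 -0.6 -0. ] t 5.58 q [ 0.82  0.49 -0.44  1.5   0.22  1.19  0.35] grip 15.0 19.996939301490784
```

```bash
python3 -m handwheel '[{"x":0.0005,"y":-0.001,"z":0.004,"wx":0,"wy":0,"wz":0},{"x":0.0005,"y":-0.001,"z":0.008,"wx":0,"wy":0,"wz":0},{"x":0.0005,"y":-0.001,"z":0.011,"wx":0,"wy":0,"wz":0},{"x":0.0005,"y":-0.001,"z":0.013,"wx":0,"wy":0,"wz":0},{"x":0.0005,"y":-0.001,"z":0.013,"wx":0,"wy":0,"wz":0},{"x":0.0005,"y":-0.001,"z":0.013,"wx":0,"wy":0,"wz":0},{"x":0.0005,"y":-0.001,"z":0.013,"wx":0,"wy":0,"wz":0}]'
```

```text
time: 6.17
position: [0.5859, -0.3395, 0.0615]
tool_rot: [2.211, 2.231, 0.0]
ft_force: [0.2, 0.1, 0.5]
grip_width: 0.177
grip_force: 20.0
```

```bash
python3 -m handwheel '[{"x":0,"y":0,"z":0.0005,"wx":0,"wy":0,"wz":0},{"x":0,"y":0,"z":0.0005,"wx":0,"wy":0,"wz":0},{"x":0,"y":0,"z":0.0005,"wx":0,"wy":0,"wz":0},{"x":0,"y":0,"z":0.0005,"wx":0,"wy":0,"wz":0},{"x":0,"y":0,"z":0.0005,"wx":0,"wy":0,"wz":0}]' 0.04
python3 -m handwheel '[{"x":0,"y":0,"z":-0.02,"wx":0,"wy":0,"wz":0},{"x":0,"y":0,"z":-0.05,"wx":0,"wy":0,"wz":0},{"x":0,"y":0,"z":-0.085,"wx":0,"wy":0,"wz":0},{"x":0,"y":0,"z":-0.12,"wx":0,"wy":0,"wz":0},{"x":0,"y":0,"z":-0.12,"wx":0,"wy":0,"wz":0},{"x":0,"y":0,"z":-0.12,"wx":0,"wy":0,"wz":0}]'
python3 -c "
from h import *
go((.586,-.300,.18),.5)
save(grab('scene'),'pics/i.png',(250,150,370,260),5)"
```

```text
time: 6.58
position: [0.5857, -0.3395, 0.0608]
tool_rot: [-2.212, -2.231, 0.0]
ft_force: [-0.0, -0.4, 0.8]
grip_width: 0.425
grip_force: 0.0
time: 7.08
position: [0.5874, -0.34, 0.1841]
tool_rot: [2.208, 2.227, 0.002]
ft_force: [-0.0, -0.7, -0.8]
grip_width: 0.458
grip_force: 0.0
pos [ 0.5874 -0.34    0.1841] mm [40.  -1.1  4. ] deg [0.28 0.17 0.01] F [-0.  -0.7 -0.8] t 7.08 q [ 0.82  0.42 -0.46  1.38  0.19  1.38  0.37] grip 39.9 0.0
```

View pics/i.png

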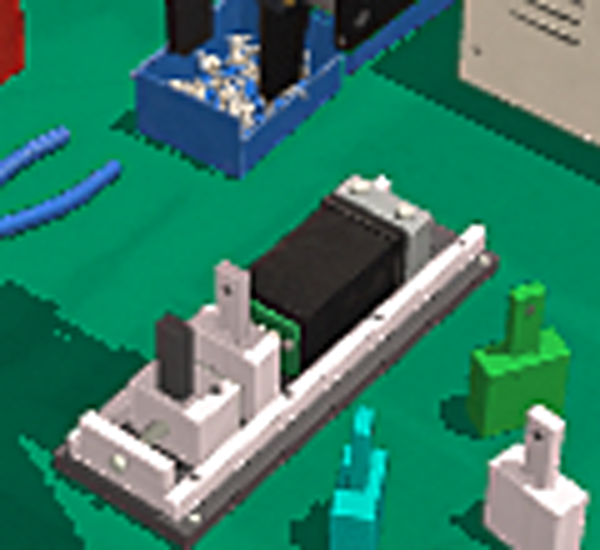

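The spacer stands upright between pusher and controller. Before pushing the tab from behind, I'll check the gripper's clearance to the bottle.

```bash
python3 -c "
from h import *
a=grab('scene')
for p in((214,204,.134),(219,243,.0),(208,238,0),(230,238,0)):print(np.round(onz(a,*p),3))
go((.586,-.275,.18),.5)"
```

```text
[ 0.695 -0.188  0.134]
[ 0.703 -0.192  0.   ]
[ 0.735 -0.186  0.   ]
[ 0.694 -0.221  0.   ]
pos [ 0.5852 -0.3393  0.1801] mm [64.3  1.3  0.1] deg [-0.06 -0.01  0.01] F [-1.2  0.2 -0.6] t 7.18 q [ 0.82  0.42 -0.46  1.38  0.19  1.38  0.37] grip 40.0 0.0
```

```bash
python3 -m handwheel '[{"x":0.02,"y":0.001,"z":0,"wx":0,"wy":0,"wz":0},{"x":0.04,"y":0.001,"z":0,"wx":0,"wy":0,"wz":0},{"x":0.055,"y":0.001,"z":0,"wx":0,"wy":0,"wz":0},{"x":0.064,"y":0.001,"z":0,"wx":0,"wy":0,"wz":0},{"x":0.064,"y":0.001,"z":0,"wx":0,"wy":0,"wz":0},{"x":0.064,"y":0.001,"z":0,"wx":0,"wy":0,"wz":0},{"x":0.064,"y":0.001,"z":0,"wx":0,"wy":0,"wz":0},{"x":0.064,"y":0.001,"z":0,"wx":0,"wy":0,"wz":0}]' 0 20
python3 -m handwheel '[{"x":0,"y":0,"z":0.03,"wx":0,"wy":0,"wz":0},{"x":0,"y":0,"z":0.06,"wx":0,"wy":0,"wz":0},{"x":0,"y":0,"z":0.08,"wx":0,"wy":0,"wz":0},{"x":0,"y":0,"z":0.1,"wx":0,"wy":0,"wz":0},{"x":0,"y":0,"z":0.112,"wx":0,"wy":0,"wz":0},{"x":0,"y":0,"z":0.121,"wx":0,"wy":0,"wz":0},{"x":0,"y":0,"z":0.121,"wx":0,"wy":0,"wz":0},{"x":0,"y":0,"z":0.121,"wx":0,"wy":0,"wz":0}]'
```

```text
time: 7.85
position: [0.5858, -0.2771, 0.1806]
tool_rot: [2.214, 2.229, -0.001]
ft_force: [-0.7, 0.3, -0.7]
grip_width: 0.015
grip_force: 0.0
time: 8.52
position: [0.5864, -0.2758, 0.0602]
tool_rot: [2.212, 2.23, 0.0]
ft_force: [0.5, -0.6, 1.1]
grip_width: 0.006
grip_force: 0.0
```

Now push along −y (tool −x): about 10 mm to contact, then the gap.

```bash
python3 -m handwheel '[{"x":-0.003,"y":0,"z":0,"wx":0,"wy":0,"wz":0},{"x":-0.006,"y":0,"z":0,"wx":0,"wy":0,"wz":0},{"x":-0.009,"y":0,"z":0,"wx":0,"wy":0,"wz":0},{"x":-0.012,"y":0,"z":0,"wx":0,"wy":0,"wz":0},{"x":-0.015,"y":0,"z":0,"wx":0,"wy":0,"wz":0},{"x":-0.018,"y":0,"z":0,"wx":0,"wy":0,"wz":0},{"x":-0.018,"y":0,"z":0,"wx":0,"wy":0,"wz":0},{"x":-0.018,"y":0,"z":0,"wx":0,"wy":0,"wz":0}]'
python3 -m handwheel '[{"x":-0.002,"y":0,"z":0,"wx":0,"wy":0,"wz":0},{"x":-0.004,"y":0,"z":0,"wx":0,"wy":0,"wz":0},{"x":-0.006,"y":0,"z":0,"wx":0,"wy":0,"wz":0},{"x":-0.006,"y":0,"z":0,"wx":0,"wy":0,"wz":0},{"x":-0.006,"y":0,"z":0,"wx":0,"wy":0,"wz":0}]'
```

```text
time: 9.18
position: [0.5864, -0.2937, 0.0598]
tool_rot: [2.212, 2.231, -0.0]
ft_force: [0.8, 1.7, 0.5]
grip_width: 0.004
grip_force: 0.6
time: 9.6
position: [0.5864, -0.2996, 0.0598]
tool_rot: [2.212, 2.231, -0.0]
ft_force: [0.4, 2.8, 1.2]
grip_width: 0.006
grip_force: 1.2
```

```bash
python3 -m handwheel '[{"x":-0.001,"y":0,"z":0,"wx":0,"wy":0,"wz":0},{"x":-0.002,"y":0,"z":0,"wx":0,"wy":0,"wz":0},{"x":-0.003,"y":0,"z":0,"wx":0,"wy":0,"wz":0},{"x":-0.003,"y":0,"z":0,"wx":0,"wy":0,"wz":0},{"x":-0.003,"y":0,"z":0,"wx":0,"wy":0,"wz":0}]'
python3 -m handwheel '[{"x":-0.001,"y":0,"z":0,"wx":0,"wy":0,"wz":0},{"x":-0.002,"y":0,"z":0,"wx":0,"wy":0,"wz":0},{"x":-0.003,"y":0,"z":0,"wx":0,"wy":0,"wz":0},{"x":-0.003,"y":0,"z":0,"wx":0,"wy":0,"wz":0},{"x":-0.003,"y":0,"z":0,"wx":0,"wy":0,"wz":0}]'
```

```text
time: 10.02
position: [0.5864, -0.3021, 0.0598]
tool_rot: [-2.211, -2.231, -0.0]
ft_force: [0.2, 3.9, 2.0]
grip_width: 0.005
grip_force: 2.0
time: 10.43
position: [0.5865, -0.3037, 0.0597]
tool_rot: [-2.209, -2.231, -0.002]
ft_force: [0.9, 6.2, 2.2]
grip_width: 0.004
grip_force: 3.3
```

```bash
python3 -m handwheel '[{"x":-0.001,"y":0,"z":0,"wx":0,"wy":0,"wz":0},{"x":-0.002,"y":0,"z":0,"wx":0,"wy":0,"wz":0},{"x":-0.002,"y":0,"z":0,"wx":0,"wy":0,"wz":0},{"x":-0.002,"y":0,"z":0,"wx":0,"wy":0,"wz":0}]'
python3 -m handwheel '[{"x":-0.001,"y":0,"z":0,"wx":0,"wy":0,"wz":0},{"x":-0.002,"y":0,"z":0,"wx":0,"wy":0,"wz":0},{"x":-0.002,"y":0,"z":0,"wx":0,"wy":0,"wz":0},{"x":-0.002,"y":0,"z":0,"wx":0,"wy":0,"wz":0}]'
```

```text
time: 10.77
position: [0.5865, -0.3038, 0.0597]
tool_rot: [-2.207, -2.23, -0.003]
ft_force: [-0.8, 9.8, 4.2]
grip_width: 0.003
grip_force: 4.7
time: 11.1
position: [0.5865, -0.304, 0.0597]
tool_rot: [-2.204, -2.23, -0.005]
ft_force: [-1.3, 13.4, 4.3]
grip_width: 0.007
grip_force: 6.1
```

```bash
python3 -m handwheel '[{"x":-0.001,"y":0,"z":0,"wx":0,"wy":0,"wz":0},{"x":-0.0015,"y":0,"z":0,"wx":0,"wy":0,"wz":0},{"x":-0.0015,"y":0,"z":0,"wx":0,"wy":0,"wz":0},{"x":-0.0015,"y":0,"z":0,"wx":0,"wy":0,"wz":0},{"x":-0.0015,"y":0,"z":0,"wx":0,"wy":0,"wz":0},{"x":-0.0015,"y":0,"z":0,"wx":0,"wy":0,"wz":0}]'
python3 -c "
from h import *
save(grab('scene'),'pics/j.png',(250,150,370,260),5)
go((.586,-.304,.06),.5)"
```

```text
time: 11.6
position: [0.5865, -0.304, 0.0596]
tool_rot: [-2.202, -2.23, -0.006]
ft_force: [-2.4, 14.5, 5.8]
grip_width: 0.009
grip_force: 7.2
pos [ 0.5866 -0.3041  0.0597] mm [ 0.1 -0.6 -0.3] deg [-0.14 -0.48  0.22] F [-3.4 13.5  6.3] t 11.65 q [ 0.79  0.48 -0.46  1.56  0.22  1.16  0.3 ] grip 0.5 7.153259441256523
```

View pics/j.png

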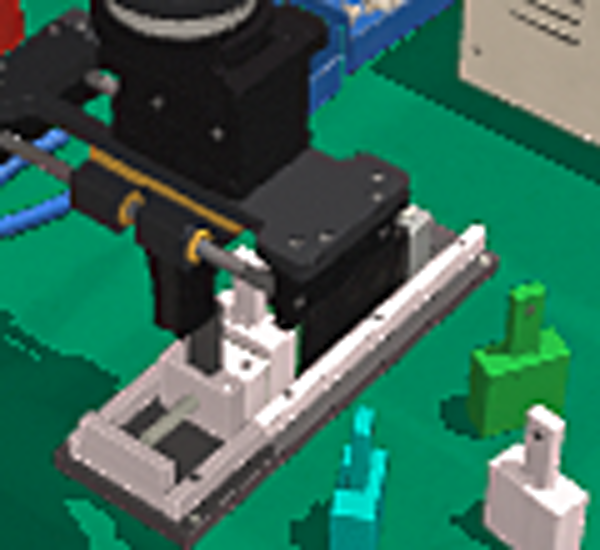

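```bash
python3 -c "
from h import *
a=grab('scene')
f=lambda P:np.round((np.array(proj(a,P))-(250,150))*5,0)
for P in((.5865,-.304,.06),(.5865,-.3135,.06),(.5715,-.3135,.06),(.5865,-.3185,.047),(.5785,-.3135,.047),(.5785,-.3135,.090),(.5945,-.3135,.047)):print(P,f(P))
print(ctrl.get_state()['torque'],ctrl.get_state()['ft_force'])"
```

```text
(0.5865, -0.304, 0.06) [180. 361.]
(0.5865, -0.3135, 0.06) [194. 350.]
(0.5715, -0.3135, 0.06) [218. 365.]
(0.5865, -0.3185, 0.047) [201. 364.]
(0.5785, -0.3135, 0.047) [207. 378.]
(0.5785, -0.3135, 0.09) [207. 311.]
(0.5945, -0.3135, 0.047) [181. 362.]
[ 3.25874098  0.41581219 -0.02297841] [-3.48526552 14.4116035   5.80181087]
```

The picture shows the pusher tight against the upright spacer (crop about (270,350)), the spacer against the controller, and the finger on the tab (about (200,330)). The push holds steady at about 14 N on a hard stop with 11 mm of stroke left, so I'm handing it in.

```bash
python3 -c "
from bench import ctrl
print(ctrl.close_job())"
```

```text
the job is handed in; nothing more can be done
None
```

I handed the job in with one spacer upright between controller and pusher, the stack stopped hard, and the closed fingers still pushing the tab at about 14 N; no verdict came back.

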